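Fill the glaze-jar caddy and hold it level off the bench

ROBOT

A 6-joint arm with a two-finger parallel gripper is mounted at the origin on the work surface. World frame = base frame: x ahead of the robot, y to its left, z up, the work surface at z = 0. Lengths are in mm, angles in rad, forces in N, time in s.
With the tool pointing down it reaches from about 350 to 875 mm from the base axis. Payload 4.2 kg.
Tool frame: the origin (TCP) lies midway between the tips of the shut fingers; the grasp point (between the pads) lies 19 mm behind it (arm.tcp_to_grasp is the distance from the TCP to the grasp point, in mm); z points along the fingers, y is the line along which they close (so a half turn about z gives the same grasp; the last joint's range is limited). The gripper opens to 85 mm and grips with 20 to 120 N. Pads are 22 mm wide; open, the fingers measure 114 mm over their backs; the gripper's body (76 mm by 85 mm) begins 54 mm behind the grasp point. The pads swing forward as they close: fully open they stand 13 mm farther back than shut.
Start: joints at [1.55, 0.385, 0.008, 0, -1.194, -0.259], TCP at [172.57, 600.682, 231.312] pointing down, gripper open.
Joint ranges: [-3.14, 3.14], [-1.21, 2.06], [-1.07, 1.41], [-3.16, 2.05], [-2.99, -0.16], [-3.1, 3.1]. Speed limits (rad/s): [2.79, 2.79, 3.14, 3.14, 3.14, 3.14].

INTERFACE

Orientations are given as a unit quaternion [x, y, z, w].
In Python, from bench import arm gives the robot as it stands.
- The arm moves only by the tool arm_command, never from a script. Its argument "rows" is a list of rows, each a list of 2 entries, a list of its own where there are three numbers: the shift along the tool's x, y, z as a fraction of full scale, then the turn, a rotation vector about the tool's x, y, z as a fraction of full scale. In form: [[[x, y, z], [wx, wy, wz]], ...]. A call has 1 to 5 rows; each row is the pose to reach, as a shift and turn from the pose commanded when the call began, along the tool's axes at that moment, turning the shorter way round; what a row does not reach only later rows make up. Full scale, the value 1, is 0.25 m for a shift and 180 degrees for a turn. A row lasts 1/10 s, in which the tool goes at most 50 mm and 8.59 degrees, less where a joint would pass 70% of its speed; a pose out of reach is approached as far as the arm can. A call with a number of a shift or a turn outside -1 to 1 is refused whole. A call with a gripper value outside its range is refused whole. "grip" is the opening, from 0 (shut) to 1 (fully open), set as the call begins (left out, the last holds). The fingers move at their own pace and stop on an object; the grip force is fixed at half the most. Time passes only in rows, so rows that repeat a pose let the fingers close. It gives the time, the measured TCP pose, the force, the opening and the grip force at its end, in the units of the state.
- arm.read_state(): the state, without advancing time (a new reading comes with each control period).
- arm.get_image(name): name is "scene" or "top"; returns (picture, depth): 400x640x3 uint8, blue, green, red; 400x640 float32, mm along the optical axis (not along the pixel's ray), 0 where there is no reading.
- arm.camera_info(name): a dict with "fx", "fy", "cx", "cy" (pixels), "extrinsics" (4x4, takes a point from camera to world coordinates). Camera axes: x right, y down, z forward; pixel columns grow to the right and rows downward; lengths in mm; the calibration is good to about 2 mm. A picture is of the moment at which its call begins. camera_info takes no time and is no camera call.
- arm.job_done(): hands the job in; it is judged then, once.
Trained networks look in the newest picture that a camera, given by its name, has taken for a name from the list of things; names that differ only in an ending like _2 or _b are one class to them, and where a whole thing is asked for, a point or a joint stands for the part that bears it (a point fixed in the world has none). Each returns a list of dicts, best first, with "score" (0 to 1); they miss things now and then, are a little off and sometimes report something else, mostly with a low value. They report only what shows in the picture. A call takes as long as a camera call. They do not tell look-alikes from the thing itself.
- arm.spot_in(camera, query): "position" ([column, row] in pixels, amid what is visible of it).
The state is a dict: "clock": time; "joints": joint angles; "joint_vel": joint speeds; "joint_efforts": joint torques, N m; "position": TCP position; "ee_rot": TCP orientation; "contact_force": force on the tool from outside, world axes, zero at the start; "wrist_torque": the same for the moment, N m; "gripper_width": finger opening in mm; "grasp_force": force on a finger pad.
Only numpy, scipy, OpenCV 4.12 (cv2) and the standard library are available. Lean on these libraries where they do the work, as an engineer would, in place of code of your own. Each camera call takes 0.05 s, during which the arm holds its last target. There are 200 camera calls.

TASK

One pocket of the wooden jar caddy is empty. Of the three look-alike red-brown glaze jars standing on the bench, take the one of the same size as the jars already in the caddy and set it upright, right down in the empty pocket without dropping it; leave the other two jars and everything else on the bench where they are. Then lift the full caddy by its top rail, without tipping it, to about 10 cm clear of the bench, and finish while still holding it there, steady and level, so that the bench under it can be wiped.

Things in the scene. Friction and masses are not known exactly. Their poses are not given: they have to be found in the camera images.
- caddy: Loose wooden jar caddy, 0.38 kg empty. Plywood board 220 mm (its x) by 160 mm (its y) by 24 mm thick with four round pockets, 53 mm in diameter and 14 mm deep (pocket floor 10 mm above the underside), centred at x = +-75, y = +-45 mm. Two 16 mm uprights at x = 0, y = +-60 mm carry a rail across the middle. Origin: centre of its underside; z is its up axis; it stands on the bench at any yaw.
- caddy_handle (a point): Centre of the caddy's carrying rail: a flat-sided wooden bar 18 mm wide (caddy x), 24 mm high, 104 mm long between the uprights (caddy y), its centre 145 mm above the caddy's underside. Axes as the caddy's.
- empty_pocket (a point): Centre of the floor of the caddy's empty pocket (caddy x +75, y +45 mm, 10 mm above the underside, 14 mm below the board's top). The neighbouring jars stand 90 mm away along caddy y and 150 mm away along caddy x.
- jar_medium_center (a point): Centre (half-way up) of the loose red-brown jar of 48 mm diameter, 70 mm high, about 0.11 kg, straight-sided with a white screw cap (a red-brown dab on top) and a narrow blue tape band: the same size as the three jars in the caddy. Its z axis is up.
- jar_small_center (a point): Centre (half-way up) of the loose red-brown look-alike jar of 40 mm diameter, 66 mm high: too small. To be left alone.
- jar_large_center (a point): Centre (half-way up) of the loose red-brown look-alike jar of 58 mm diameter, 74 mm high: too wide for the pocket. To be left alone.
- jar_blue_center (a point): Centre (half-way up) of the dark blue jar, 48 mm diameter, 70 mm high, that stands loose in the caddy's pocket at caddy x +75, y -45 mm.
- jar_green_center (a point): Centre (half-way up) of the green jar, 48 mm diameter, 70 mm high, that stands loose in the caddy's pocket at caddy x -75, y +45 mm.
- jar_yellow_center (a point): Centre (half-way up) of the ochre yellow jar, 48 mm diameter, 70 mm high, that stands loose in the caddy's pocket at caddy x -75, y -45 mm.
- tumbler: Bystander: loose terracotta tumbler, 72 mm diameter, 110 mm high. Origin: centre of its underside.
- tub: Bystander: loose open translucent plastic tub, 132 mm square over its lip, 62 mm high. Origin: centre of its underside.
Things that resemble listed ones, but are neither listed nor needed, are in the scene too. Leave any purple look-alike of the part that bears jar_blue_center alone.

How it is judged:
By the outcome, as a careful person would: the job done as asked, in the order asked, and still so for the second after the job is handed in, while the arm keeps its last pose, push and grip.
It also fails if it takes over 61 s, if anything falls off the work surface, if the arm or the gripper's body presses on something with over 40 N, if the wrist force passes 120 N, or if a joint passes its speed limit or range.

## Working session

There is one attempt and no reset: what is moved stays moved. The work goes in short steps, Python scripts to look and compute and a tool call to move; the robot and the scene stay as the last step left them, time stands still between calls to the robot, and variables do not carry over. Pictures are saved under pics/ and viewed, at most 10 in all, crops included, and the job is handed in when it is done.

Besides the shell and the picture viewer there is one more tool, called after ">>>" by a JSON object that holds its "op" and its "data", one argument or row to a line. arm_command: Moves the arm, as the interface text tells. Shift numbers are shares of 0.25 m and turn numbers shares of 180 degrees, none past 1 either way. Its arguments: {"type":"object","properties":{"rows":{"type":"array","items":{"type":"array"}},"grip":{"type":"number"}},"required":["rows"]}

```bash
mkdir -p pics; cat > h.py <<'E'
import numpy as np, cv2
from bench import arm
def shot(n):
    im,d=arm.get_image(n); c=arm.camera_info(n); return im,d,c
def world(c,d,u,v):
    z=d[v,u] if np.ndim(d) else d
    T=np.array(c["extrinsics"]); p=np.array([(u-c["cx"])*z/c["fx"],(v-c["cy"])*z/c["fy"],z,1])
    return (T@p)[:3]
def cloud(c,d):
    v,u=np.mgrid[:d.shape[0],:d.shape[1]]
    T=np.array(c["extrinsics"]); P=np.stack([(u-c["cx"])*d/c["fx"],(v-c["cy"])*d/c["fy"],d],-1)
    W=P@T[:3,:3].T+T[:3,3]; W[d==0]=np.nan; return W
E
python3 - <<'E'
from h import *
for n in("scene","top"):
    im,d,c=shot(n); cv2.imwrite(f"pics/{n}1.png",im); np.savez(f"{n}1.npz",im=im,d=d)
    print(n,c)
    W=cloud(c,d)
    for q in ("caddy","caddy_handle","empty_pocket","jar_medium_center","jar_blue_center","jar_green_center","jar_yellow_center","tumbler","tub"):
        for r in arm.spot_in(n,q)[:4]:
            u,v=map(int,r["position"]); print(q,round(r["score"],2),u,v,W[v,u].round(0))
print(arm.read_state())
E
```

```text
scene {'fx': 465.71832491033814, 'fy': 465.71832491033814, 'cx': 320.27238628458565, 'cy': 196.3530536419082, 'extrinsics': array([[-4.55624442e-01,  6.47716490e-01, -6.10630589e-01,
         1.32490187e+03],
       [ 8.89951599e-01,  3.46711422e-01, -2.96272410e-01,
         4.53115190e+02],
       [ 1.98120746e-02, -6.78420621e-01, -7.34406524e-01,
         1.06289808e+03],
       [ 0.00000000e+00,  0.00000000e+00,  0.00000000e+00,
         1.00000000e+00]])}
caddy 0.64 345 236 [603. 180.  78.]
caddy_handle 0.7 344 234 [601. 175.  81.]
empty_pocket 0.71 344 233 [603. 176.  88.]
jar_medium_center 0.88 265 167 [ 459. -161.   57.]
jar_blue_center 0.74 316 212 [550.  65.  60.]
jar_blue_center 0.56 287 203 [563. -22.  65.]
jar_green_center 0.94 374 233 [561. 246.  83.]
jar_yellow_center 0.67 372 209 [485. 208.  83.]
jar_yellow_center 0.65 318 211 [550.  71.  67.]
tumbler 0.6 164 190 [ 711. -336.   99.]
tub 0.88 472 236 [376. 484.   4.]
top {'fx': 364.63924691282347, 'fy': 364.63924691282347, 'cx': 318.22943550470944, 'cy': 200.11113574932236, 'extrinsics': array([[-4.44765471e-02, -9.77
[... 1013 characters left out ...]
joints': array([ 1.54958556e+00,  3.84679706e-01,  7.89453380e-03,  1.80086292e-05,
       -1.19399527e+00, -2.58597055e-01]), 'joint_vel': array([ 0.00013948, -0.00046886,  0.00140815,  0.00026915,  0.00147279,
       -0.00092327]), 'joint_efforts': array([ 4.35851352e-04, -3.92098832e+01,  1.88624382e+01,  4.19073343e+00,
       -2.82799820e-04,  7.41928460e-06]), 'position': array([172.58369137, 600.67789217, 231.32487015]), 'ee_rot': array([ 9.90229862e-01, -1.39444686e-01,  7.37350093e-06, -8.87587384e-06]), 'contact_force': array([0.81163679, 0.00491588, 0.53858932]), 'wrist_torque': array([-0.05479139, -0.00069691, -0.02374507]), 'grasp_force': 0.0, 'gripper_width': 85.38610931353051}
```

View pics/top1.png

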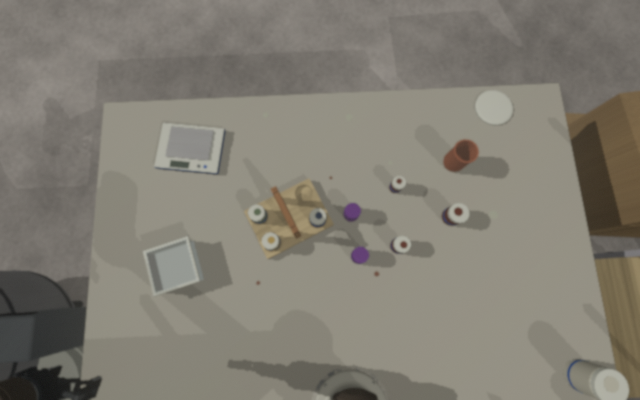

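View pics/scene1.png

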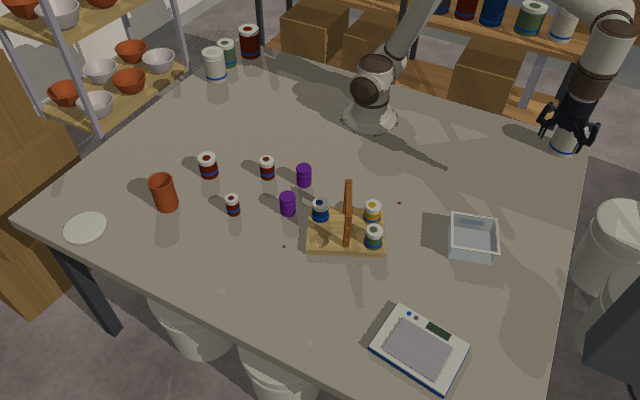

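The top view shows loose jars at px (399,184), (402,245) and (458,213), and purple look-alikes at (352,212) and (360,256). The caddy's empty pocket is near (305,190), with the rail from (276,190) to (298,235). Next I measure sizes and the caddy pose.

```bash
python3 - <<'E'
from h import *
from scipy import ndimage
for n in("top","scene"):
    f=np.load(n+"1.npz"); c=arm.camera_info(n); W=cloud(c,f["d"]); Z=W[...,2]
    print(n,"bench z",np.nanmedian(Z[(abs(W[...,0]-500)<60)&(abs(W[...,1]+80)<300)]).round(1))
    ok=(W[...,0]>330)&(W[...,0]<760)&(abs(W[...,1])<420)&(Z>60)&(Z<130)|(Z>60)&(Z<90)&(W[...,0]>330)&(W[...,0]<760)&(abs(W[...,1])<420)
    ok&=(Z<86)
    L,k=ndimage.label(ok)
    for i in range(1,k+1):
        m=L==i
        if m.sum()<25: continue
        P=W[m]; t=np.percentile(P[:,2],90); Q=P[P[:,2]>t-5]
        (cx,cy),r=cv2.minEnclosingCircle(Q[:,:2].astype(np.float32))
        v,u=np.argwhere(m).mean(0)
        print("px",int(u),int(v),m.sum(),"top",t.round(1),"mid",((Q[:,:2].max(0)+Q[:,:2].min(0))/2).round(1),"circ",round(cx,1),round(cy,1),"D",round(2*r,1),"area D",)
    m=(Z>140)&(Z<170)&(abs(W[...,0]-520)<120)&(abs(W[...,1]-140)<120)
    P=W[m]; t=np.percentile(P[:,2],90);print("rail top",t, m.sum()); Q=P[P[:,2]>t-6][:,:2]
    r=cv2.minAreaRect(Q.astype(np.float32)); print(r, cv2.boxPoints(r).round(0).tolist())
    m=(Z>15)&(Z<32)&(abs(W[...,0]-520)<170)&(abs(W[...,1]-140)<170)
    L,k=ndimage.label(m); s=ndimage.sum(m,L,range(1,k+1)); Q=W[np.isin(L,1+np.where(s>100)[0])]
    r=cv2.minAreaRect(Q[:,:2].astype(np.float32)); print("board",r,np.median(Q[:,2]))
im=np.load("top1.npz")["im"][150:290,220:500]; cv2.imwrite("pics/c1.png",cv2.resize(im,None,fx=2.8,fy=2.8,interpolation=2))
E
```

```text
top bench z 1.3
px 467 150 98 top 84.0 mid [ 695.3 -373.6] circ 693.2 -369.3 D 56.9 area D
px 454 160 81 top 83.0 mid [ 682.4 -348. ] circ 682.4 -351.0 D 58.3 area D
px 399 182 135 top 67.6 mid [ 618.7 -176. ] circ 618.5 -175.8 D 38.9 area D
px 352 210 206 top 72.6 mid [539.8 -34.8] circ 540.4 -34.8 D 45.9 area D
px 458 213 333 top 76.1 mid [ 518.6 -336.9] circ 518.9 -337.1 D 58.6 area D
px 256 213 229 top 82.2 mid [544.8 238.9] circ 544.2 240.0 D 46.7 area D
px 317 216 219 top 82.1 mid [525.6  66.4] circ 525.8 66.3 D 47.5 area D
px 270 241 230 top 82.1 mid [462.3 202. ] circ 462.6 202.4 D 46.8 area D
px 401 244 229 top 72.1 mid [ 438.3 -167.7] circ 438.2 -167.9 D 46.8 area D
px 360 254 226 top 72.2 mid [413.  -48.8] circ 413.1 -49.5 D 46.1 area D
px 195 273 62 top 63.7 mid [388.5 411.3] circ 388.5 415.3 D 58.5 area D
rail top 158.62180658321245 345
((535.1360473632812, 152.4932403564453), (135.8073272705078, 17.45709800720215), 24.621627807617188) [[470.0, 132.0], [477.0, 116.0], [601.0, 173.0], [593.0, 189.0]]
board ((535.7133178710938, 152.9134979248047), (160.90174865722656, 220.
[... 588 characters left out ...]
41.2 area D
px 320 204 225 top 82.7 mid [530.3  68.5] circ 529.5 67.7 D 49.4 area D
px 372 206 226 top 82.7 mid [467.2 203.8] circ 467.2 202.3 D 49.8 area D
px 452 215 40 top 64.7 mid [388.2 412.7] circ 388.2 417.7 D 56.3 area D
px 374 231 248 top 81.9 mid [548.  241.6] circ 548.0 241.1 D 49.2 area D
px 346 236 39 top 81.5 mid [597.1 182.8] circ 596.9 182.7 D 16.7 area D
rail top 159.12559445210135 294
((539.3445434570312, 154.8665313720703), (138.9502716064453, 18.152284622192383), 25.107379913330078) [[473.0, 134.0], [480.0, 117.0], [606.0, 176.0], [598.0, 193.0]]
board ((538.3969116210938, 155.01754760742188), (165.87127685546875, 220.4110107421875), 24.901533126831055) 24.053113175458634
```

View pics/c1.png

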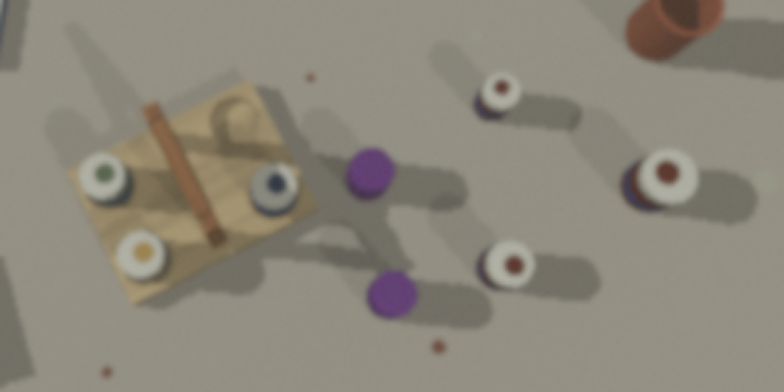

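The medium jar is at about (440,-167) with a 47–48 mm top. The caddy centre is at about (537,154), with its y axis 24.9° from world x, which puts the empty pocket at about (609,105). First I turn the gripper to the caddy yaw while heading over.

>>> {"op": "arm_command", "data": {
  "rows": [
    [[0.67,0.48,-0.04],[0,0,-0.227]],
    [[0.67,0.48,-0.04],[0,0,-0.227]],
    [[0.67,0.48,-0.04],[0,0,-0.227]],
    [[0.67,0.48,-0.04],[0,0,-0.227]],
    [[0.67,0.48,-0.04],[0,0,-0.227]]
  ],
  "grip": 1
}}

```text
clock: 1.5
position: [302.4, 435.5, 242.2]
ee_rot: [0.976, 0.216, 0.0, -0.0]
contact_force: [0.4, 0.6, 0.4]
gripper_width: 85.8
grasp_force: 0.0
```

```bash
cat >> h.py <<'E'
from scipy.spatial.transform import Rotation as Ro
def go(*ts,yaw=None):
    s=arm.read_state(); R=Ro.from_quat(s["ee_rot"]).as_matrix(); p=s["position"]
    print("t",round(s["clock"],2),"p",p.round(1),"yaw",round(np.degrees(np.arctan2(R[1,0],R[0,0])),2),"tilt",round(np.degrees(np.arccos(-R[2,2])),2),"j",s["joints"].round(2),"F",s["contact_force"].round(1),"w",round(s["gripper_width"],1),"g",round(s["grasp_force"],1))
    for t in ts:
        t=np.array(t,float); print("->",t,((R.T@(t-p))/250).round(4)); p=t
E
python3 -c "
from h import *
go((450,200,240),(440,0,200),(439.7,-167,140),(439.7,-167,25))"
```

```text
t 1.5 p [302.4 435.5 242.2] yaw 24.9 tilt 0.02 j [ 1.27  0.22 -0.21  0.   -1.15  0.74] F [0.4 0.6 0.4] w 85.8 g 0.0
-> [450. 200. 240.] [0.1388 1.1031 0.0087]
-> [440.   0. 200.] [-0.3731  0.7088  0.1599]
-> [ 439.7 -167.   140. ] [-0.2824  0.6054  0.2399]
-> [ 439.7 -167.    25. ] [-1.0e-04  0.0e+00  4.6e-01]
```

>>> {"op": "arm_command", "data": {
  "rows": [
    [[0.14,1.0,0],[0,0,0]],
    [[0.14,1.0,0],[0,0,0]],
    [[0.14,1.0,0],[0,0,0]],
    [[0.14,1.0,0],[0,0,0]],
    [[0.14,1.0,0],[0,0,0]]
  ]
}}

```text
clock: 2.0
position: [436.6, 227.2, 241.8]
ee_rot: [0.977, 0.215, 0.0, -0.0]
contact_force: [1.4, 1.2, 0.3]
gripper_width: 85.6
grasp_force: 0.0
```

>>> {"op": "arm_command", "data": {
  "rows": [
    [[-0.37,0.8,0.14],[0,0,0]],
    [[-0.37,0.8,0.14],[0,0,0]],
    [[-0.37,0.8,0.14],[0,0,0]],
    [[-0.37,0.8,0.14],[0,0,0]],
    [[-0.37,0.8,0.14],[0,0,0]]
  ]
}}

```text
clock: 2.5
position: [434.6, 5.6, 205.9]
ee_rot: [0.977, 0.214, -0.001, 0.0]
contact_force: [0.4, 0.3, -0.2]
gripper_width: 85.5
grasp_force: 0.0
```

>>> {"op": "arm_command", "data": {
  "rows": [
    [[-0.28,0.6,0.2],[0,0,0]],
    [[-0.28,0.6,0.2],[0,0,0]],
    [[-0.28,0.6,0.2],[0,0,0]],
    [[-0.28,0.6,0.2],[0,0,0]],
    [[-0.28,0.6,0.2],[0,0,0]]
  ]
}}

```text
clock: 3.0
position: [434.3, -159.2, 155.2]
ee_rot: [0.977, 0.213, -0.001, -0.0]
contact_force: [-1.1, 0.3, 0.2]
gripper_width: 85.1
grasp_force: 0.0
```

```bash
python3 -c "
from h import *
go((439.7,-167,140),(439.7,-167,25))
for n in('top','scene'):
    im,d,c=shot(n);cv2.imwrite('pics/%s2.png'%n,im)
"
```

```text
t 3.0 p [ 434.3 -159.2  155.2] yaw 24.56 tilt 0.15 j [ 0.    0.19 -0.49  0.   -0.9   2.  ] F [-1.1  0.3  0.2] w 85.1 g 0.0
-> [ 439.7 -167.   140. ] [0.0067 0.0373 0.0606]
-> [ 439.7 -167.    25. ] [0.0011 0.0005 0.46  ]
```

>>> {"op": "arm_command", "data": {
  "rows": [
    [[0,0,0],[0,0,0]],
    [[0,0,0],[0,0,0]],
    [[0,0,0],[0,0,0]]
  ]
}}

```text
clock: 3.4
position: [435.7, -156.1, 156.8]
ee_rot: [0.976, 0.216, 0.001, 0.0]
contact_force: [0.1, 0.3, 0.6]
gripper_width: 85.2
grasp_force: 0.0
```

```bash
python3 -c "
from h import *
go((440,-167,70),(440,-167,25))
im,d,c=shot('top')
im2,_,_=shot('scene')
cv2.imwrite('pics/m2.png',np.vstack([cv2.resize(im[180:300,320:480],None,fx=3,fy=2.5),cv2.resize(im2[90:230,180:340],None,fx=3,fy=2.1)])[:600])
"
```

```text
t 3.4 p [ 435.7 -156.1  156.8] yaw 24.93 tilt 0.06 j [ 0.01  0.18 -0.49 -0.   -0.9   2.  ] F [0.1 0.3 0.6] w 85.2 g 0.0
-> [ 440. -167.   70.] [-0.0032  0.0466  0.3472]
-> [ 440. -167.   25.] [-2.0e-04 -1.0e-04  1.8e-01]
```

View pics/m2.png

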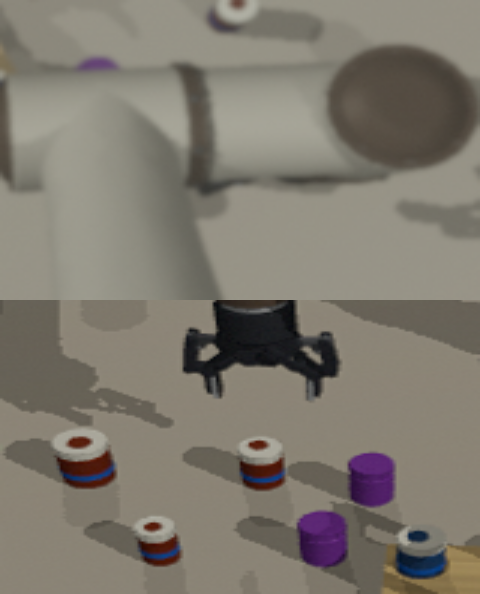

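The gripper (tips around px (262,390) in the crop) is above the medium jar (cap at (262,450)), with neither look-alike nor purple jar in the way. Descending.

>>> {"op": "arm_command", "data": {
  "rows": [
    [[-0.003,0.047,0.15],[0,0,0]],
    [[-0.003,0.047,0.25],[0,0,0]],
    [[-0.003,0.047,0.3],[0,0,0]],
    [[-0.003,0.047,0.3],[0,0,0]],
    [[-0.003,0.047,0.3],[0,0,0]]
  ]
}}

```text
clock: 4.0
position: [440.1, -167.8, 81.7]
ee_rot: [0.977, 0.215, 0.0, 0.0]
contact_force: [0.8, 0.1, 0.9]
gripper_width: 85.4
grasp_force: 0.0
```

```bash
python3 -c "
from h import *
go((440,-167,24))
im2,d,c=shot('scene')
cv2.imwrite('pics/m3.png',cv2.resize(im2[90:230,180:340],None,fx=4,fy=4))
"
```

```text
t 4.0 p [ 440.1 -167.8   81.7] yaw 24.87 tilt 0.03 j [-0.02  0.3  -0.56  0.   -0.71  2.02] F [0.8 0.1 0.9] w 85.4 g 0.0
-> [ 440. -167.   24.] [ 0.0011 -0.0031  0.2308]
```

View pics/m3.png

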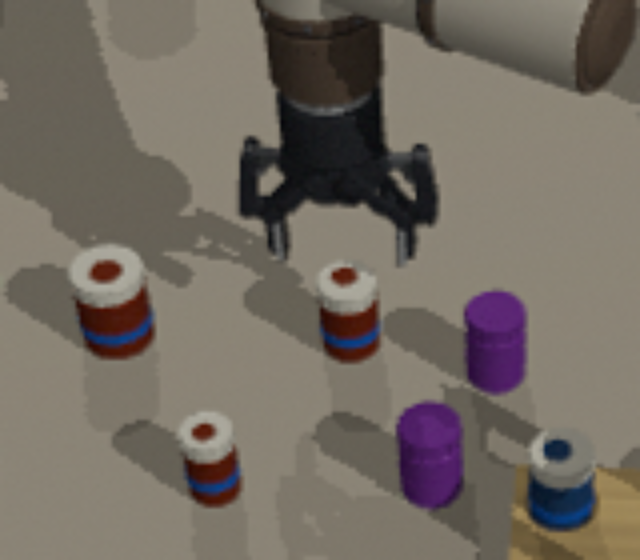

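The fingers (px 278 and 405) straddle the jar cap at (347,285). Next I go down and close.

>>> {"op": "arm_command", "data": {
  "rows": [
    [[0,0,0.12],[0,0,0]],
    [[0,0,0.2],[0,0,0]],
    [[0,0,0.23],[0,0,0]],
    [[0,0,0.23],[0,0,0]],
    [[0,0,0.23],[0,0,0]]
  ]
}}

```text
clock: 4.55
position: [440.6, -168.0, 24.9]
ee_rot: [0.977, 0.215, 0.001, 0.0]
contact_force: [-0.5, 0.2, -0.2]
gripper_width: 85.3
grasp_force: 0.0
```

>>> {"op": "arm_command", "data": {
  "rows": [
    [[0,0,0],[0,0,0]],
    [[0,0,0],[0,0,0]],
    [[0,0,0],[0,0,0]],
    [[0,0,0],[0,0,0]],
    [[0,0,0],[0,0,0]]
  ],
  "grip": 0.4
}}

```text
clock: 5.05
position: [440.2, -167.9, 24.8]
ee_rot: [0.977, 0.215, 0.001, 0.0]
contact_force: [-1.1, 0.8, 6.0]
gripper_width: 47.2
grasp_force: 61.2
```

>>> {"op": "arm_command", "data": {
  "rows": [
    [[0,0,0],[0,0,0]],
    [[0,0,0],[0,0,0]],
    [[0,0,0],[0,0,0]],
    [[0,0,0],[0,0,0]],
    [[0,0,0],[0,0,0]]
  ],
  "grip": 0
}}

```text
clock: 5.55
position: [440.2, -167.9, 24.8]
ee_rot: [0.977, 0.215, 0.001, 0.0]
contact_force: [-1.1, 0.8, 5.4]
gripper_width: 47.0
grasp_force: 61.2
```

```bash
python3 -c "
from h import *
go((440,-167,24))"
```

```text
t 5.55 p [ 440.2 -167.9   24.8] yaw 24.85 tilt 0.09 j [-0.02  0.4  -0.61  0.   -0.55  2.02] F [-1.1  0.8  5.4] w 47.0 g 61.2
-> [ 440. -167.   24.] [ 0.001  -0.0037  0.0031]
```

>>> {"op": "arm_command", "data": {
  "rows": [
    [[0,0,-0.05],[0,0,0]],
    [[0,0,-0.2],[0,0,0]],
    [[0,0,-0.35],[0,0,0]],
    [[0,0,-0.48],[0,0,0]],
    [[0,0,-0.48],[0,0,0]]
  ]
}}

```text
clock: 6.05
position: [442.6, -168.3, 148.5]
ee_rot: [0.977, 0.215, 0.005, 0.002]
contact_force: [0.9, 0.4, -0.6]
gripper_width: 47.1
grasp_force: 61.9
```

```bash
python3 -c "
from h import *
go((560,-40,145),(609.4,104.6,145),(609.4,104.6,80),(609.4,104.6,35))"
```

```text
t 6.05 p [ 442.6 -168.3  148.5] yaw 24.88 tilt 0.61 j [-0.02  0.21 -0.48  0.   -0.87  2.02] F [ 0.9  0.4 -0.6] w 47.1 g 61.9
-> [560. -40. 145.] [ 0.6419 -0.2681  0.0181]
-> [609.4 104.6 145. ] [ 0.4226 -0.4416  0.0013]
-> [609.4 104.6  80. ] [-0.0024 -0.0015  0.26  ]
-> [609.4 104.6  35. ] [-0.0016 -0.001   0.18  ]
```

>>> {"op": "arm_command", "data": {
  "rows": [
    [[0.2,-0.08,0],[0,0,0]],
    [[0.36,-0.15,0],[0,0,0]],
    [[0.52,-0.21,0],[0,0,0]],
    [[0.64,-0.27,0],[0,0,0]],
    [[0.64,-0.27,0],[0,0,0]]
  ]
}}

```text
clock: 6.55
position: [558.5, -36.6, 142.3]
ee_rot: [0.976, 0.217, -0.0, -0.0]
contact_force: [-0.3, -0.1, -0.9]
gripper_width: 47.3
grasp_force: 62.0
```

>>> {"op": "arm_command", "data": {
  "rows": [
    [[0.12,-0.13,0],[0,0,0]],
    [[0.22,-0.24,0],[0,0,0]],
    [[0.32,-0.34,0],[0,0,0]],
    [[0.4,-0.42,0],[0,0,0]],
    [[0.42,-0.44,0],[0,0,0]]
  ]
}}

```text
clock: 7.05
position: [605.5, 106.4, 142.4]
ee_rot: [0.976, 0.216, -0.001, -0.0]
contact_force: [0.1, -0.5, -0.8]
gripper_width: 46.7
grasp_force: 62.1
```

>>> {"op": "arm_command", "data": {
  "rows": [
    [[0,0,0],[0,0,0]],
    [[0,0,0],[0,0,0]],
    [[0,0,0],[0,0,0]]
  ]
}}

```text
clock: 7.35
position: [604.8, 103.1, 143.6]
ee_rot: [0.977, 0.214, -0.001, 0.0]
contact_force: [-0.2, 0.0, -1.4]
gripper_width: 46.3
grasp_force: 62.1
```

```bash
python3 - <<'E'
from h import *
go((609.4,104.6,145),(609.4,104.6,80),(609.4,104.6,35))
im,d,c=shot('scene'); W=cloud(c,d); p=arm.read_state()["position"]
cv2.imwrite('pics/m4.png',cv2.resize(im[120:270,240:420],None,fx=4,fy=4))
m=(np.hypot(W[...,0]-p[0],W[...,1]-p[1])<60)&(abs(W[...,2]-p[2]-10)<40)
hsv=cv2.cvtColor(im,cv2.COLOR_BGR2HSV); red=m&((hsv[...,0]<12)|(hsv[...,0]>168))&(hsv[...,1]>140)
v,u=np.nonzero(red); print(len(u),u.min(),u.max(),v.min(),v.max()); print(W[red].round(0)[::12])
# project jar axis if jar is at TCP x,y
T=np.array(c["extrinsics"])
for z in(-20,0,25,45):
    q=T[:3,:3].T@(p+[0,0,z]-T[:3,3]); print(z,c["fx"]*q[0]/q[2]+c["cx"],c["fy"]*q[1]/q[2]+c["cy"])
E
```

```text
t 7.35 p [604.8 103.1 143.6] yaw 24.74 tilt 0.06 j [ 0.43  0.44 -0.14 -0.   -0.99  1.57] F [-0.2  0.  -1.4] w 46.3 g 62.1
-> [609.4 104.6 145. ] [ 0.0191  0.0021 -0.0057]
-> [609.4 104.6  80. ] [0.0003 0.     0.26  ]
-> [609.4 104.6  35. ] [0.0002 0.     0.18  ]
183 311 328 195 222
[[598.  94. 191.]
 [605.  95. 190.]
 [609. 100. 189.]
 [626.  97. 170.]
 [617. 124. 171.]
 [623. 113. 167.]
 [630. 102. 164.]
 [610. 127. 158.]
 [622. 118. 162.]
 [627. 112. 160.]
 [624. 114. 153.]
 [621. 118. 148.]
 [625.  94. 124.]
 [610. 125. 125.]
 [613. 124. 124.]
 [627. 110. 122.]]
-20 319.4878419585233 215.05849098123264
0 319.6298582515713 210.09708114668052
25 319.8122679612131 203.72450721230598
45 319.96226474428596 198.48429498935025
```

View pics/m4.png

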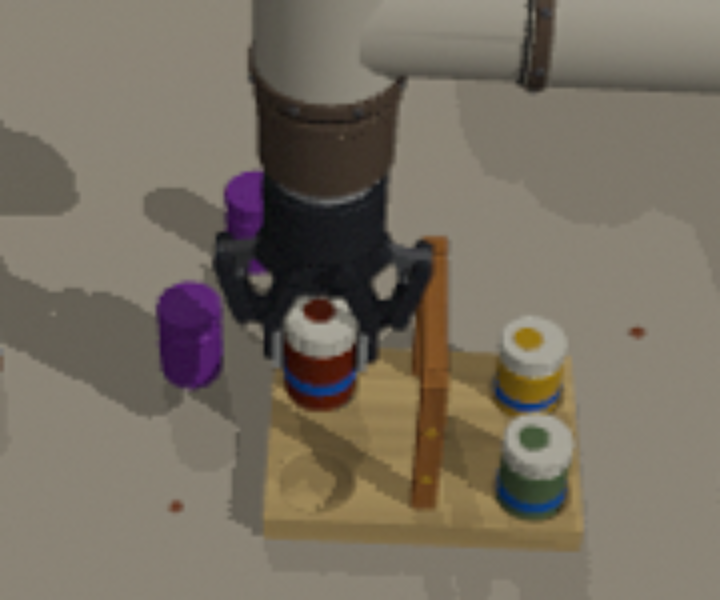

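The held jar (cap at crop px (320,330)) is upright and above the board, the empty pocket shows at (315,480), and the fingers clear the rail. Next I measure the held jar's axis in the scene camera's frame, against the pocket worked out the same way.

```bash
cat > fit.py <<'E'
from h import *
from scipy.optimize import least_squares
def axis(W,g,z0,z1,r=24):
    P=W[(np.hypot(W[...,0]-g[0],W[...,1]-g[1])<27)&(W[...,2]>z0)&(W[...,2]<z1)]
    f=lambda x:np.hypot(P[:,0]-x[0],P[:,1]-x[1])-r
    s=least_squares(f,np.array(g)+[-2,-2],loss="soft_l1",f_scale=1.5); return s.x.round(1),len(P),np.abs(s.fun).mean().round(2)
E
python3 - <<'E'
from fit import *
im,d,c=shot('scene'); W=cloud(c,d); p=arm.read_state()["position"]
print("tcp",p.round(1)); 
for a,b in((124,170),(124,150),(150,183)): print("held",axis(W,[p[0],p[1]],a,b))
for n,g in dict(green=(548,241),yellow=(467,203)).items(): print(n,axis(W,g,32,74))
f=np.load("scene1.npz"); W1=cloud(c,f["d"])
for n,g in dict(blue=(530,68),green=(548,241),yellow=(467,203)).items(): print(n,axis(W1,g,32,74))
print("med",axis(W1,(441,-166),8,62))
E
```

```text
tcp [605.2 103.3 143.9]
held (array([603.9, 103.3]), 212, np.float64(1.05))
held (array([604. , 103.2]), 116, np.float64(0.99))
held (array([603.9, 103.3]), 160, np.float64(1.1))
green (array([545.9, 240.9]), 172, np.float64(1.06))
yellow (array([464.4, 203.3]), 157, np.float64(1.27))
blue (array([527.3,  67.1]), 160, np.float64(1.13))
green (array([545.7, 241. ]), 167, np.float64(1.24))
yellow (array([464.2, 203. ]), 162, np.float64(1.32))
med (array([ 438.9, -167.9]), 178, np.float64(1.45))
```

>>> {"op": "arm_command", "data": {
  "rows": [
    [[0.021,0.002,0.05],[0,0,0]],
    [[0.021,0.002,0.17],[0,0,0]],
    [[0.021,0.002,0.27],[0,0,0]],
    [[0.021,0.002,0.32],[0,0,0]],
    [[0.021,0.002,0.32],[0,0,0]]
  ]
}}

```text
clock: 7.95
position: [610.2, 105.0, 61.8]
ee_rot: [0.977, 0.215, -0.002, 0.001]
contact_force: [-0.3, -2.3, -0.5]
gripper_width: 47.0
grasp_force: 62.3
```

>>> {"op": "arm_command", "data": {
  "rows": [
    [[0,0,0],[0,0,0]],
    [[0,0,0],[0,0,0]]
  ]
}}

```text
clock: 8.15
position: [610.9, 106.3, 64.1]
ee_rot: [0.977, 0.215, 0.0, -0.0]
contact_force: [0.8, -0.5, -0.3]
gripper_width: 46.8
grasp_force: 62.3
```

```bash
python3 - <<'E'
from fit import *
go((605.2+5,103.3+1.7,60))
im,d,c=shot('scene'); W=cloud(c,d); p=arm.read_state()["position"]
print("held",axis(W,[p[0]-1,p[1]],p[2]-15,p[2]+35), "green",axis(W,(548,241),32,74))
cv2.imwrite('pics/m5.png',cv2.resize(im[170:270,290:400],None,fx=5,fy=5))
E
```

```text
t 8.15 p [610.9 106.3  64.1] yaw 24.83 tilt 0.04 j [ 0.43  0.53 -0.21  0.   -0.83  1.57] F [ 0.8 -0.5 -0.3] w 46.8 g 62.3
-> [610.2 105.   60. ] [-0.0045  0.0035  0.0165]
held (array([609.6, 106.3]), 195, np.float64(0.99)) green (array([545.3, 241.6]), 167, np.float64(1.0))
```

View pics/m5.png

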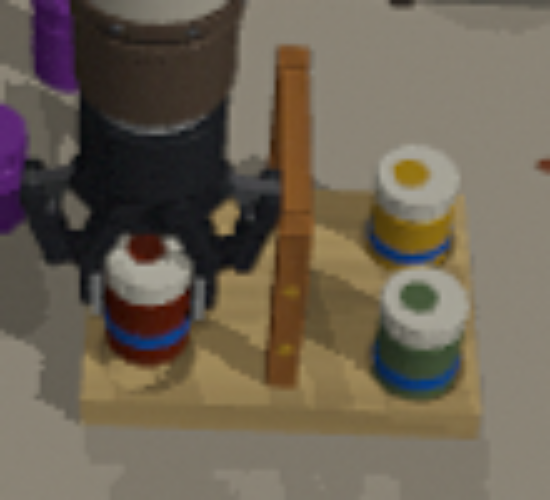

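The jar hangs just over the pocket (crop px (148,350); pocket rim visible to (185,380)). A ~1 mm correction, then slow descent.

>>> {"op": "arm_command", "data": {
  "rows": [
    [[-0.0045,0.0032,0.02],[0,0,0]],
    [[-0.0045,0.0032,0.04],[0,0,0]],
    [[-0.0045,0.0032,0.056],[0,0,0]],
    [[-0.0045,0.0032,0.072],[0,0,0]],
    [[-0.0045,0.0032,0.08],[0,0,0]]
  ]
}}

```text
clock: 8.7
position: [610.1, 104.8, 43.6]
ee_rot: [0.977, 0.215, 0.0, 0.0]
contact_force: [2.8, -4.3, 1.0]
gripper_width: 46.5
grasp_force: 62.5
```

```bash
python3 - <<'E'
from fit import *
go((610,105,35))
E
```

```text
t 8.7 p [610.1 104.8  43.6] yaw 24.82 tilt 0.03 j [ 0.43  0.56 -0.23  0.   -0.78  1.57] F [ 2.8 -4.3  1. ] w 46.5 g 62.5
-> [610. 105.  35.] [-0.0002 -0.001   0.0343]
```

>>> {"op": "arm_command", "data": {
  "rows": [
    [[0,0.003,0],[0,0,0]],
    [[0,0.004,0.006],[0,0,0]],
    [[0,0.004,0.012],[0,0,0]],
    [[0,0.004,0.018],[0,0,0]],
    [[0,0.004,0.022],[0,0,0]]
  ]
}}

```text
clock: 9.2
position: [610.3, 104.7, 38.3]
ee_rot: [0.977, 0.215, 0.0, -0.0]
contact_force: [0.3, 1.0, 1.2]
gripper_width: 47.1
grasp_force: 62.4
```

```bash
python3 - <<'E'
from fit import *
go((610,105,35))
E
```

```text
t 9.2 p [610.3 104.7  38.3] yaw 24.85 tilt 0.04 j [ 0.43  0.57 -0.23 -0.   -0.77  1.57] F [0.3 1.  1.2] w 47.1 g 62.4
-> [610. 105.  35.] [-0.0006 -0.0016  0.0131]
```

Free of side force; on down until the floor is felt.

>>> {"op": "arm_command", "data": {
  "rows": [
    [[0,0,0.004],[0,0,0]],
    [[0,0,0.008],[0,0,0]],
    [[0,0,0.012],[0,0,0]],
    [[0,0,0.012],[0,0,0]]
  ]
}}

```text
clock: 9.6
position: [610.4, 104.6, 35.3]
ee_rot: [0.977, 0.215, 0.0, -0.0]
contact_force: [0.6, 2.4, 0.2]
gripper_width: 46.6
grasp_force: 62.4
```

```bash
python3 - <<'E'
from fit import *
go()
im,d,c=shot('scene'); W=cloud(c,d); p=arm.read_state()["position"]
m=(np.hypot(W[...,0]-p[0],W[...,1]-p[1])<24)&(W[...,2]>70)&(W[...,2]<95)
print("cap z",np.percentile(W[m][:,2],[50,80,95]))
for g in((548,241),(467,203)):
    m=(np.hypot(W[...,0]-g[0],W[...,1]-g[1])<24)&(W[...,2]>70)&(W[...,2]<95); print(np.percentile(W[m][:,2],[50,80,95]))
E
```

```text
t 9.6 p [610.4 104.6  35.3] yaw 24.84 tilt 0.05 j [ 0.43  0.57 -0.23 -0.   -0.77  1.57] F [0.6 2.4 0.2] w 46.6 g 62.4
cap z [80.21568414 82.13406081 83.72315405]
[79.76428973 81.75920503 83.12633702]
[79.77999231 81.83576177 83.6758074 ]
```

>>> {"op": "arm_command", "data": {
  "rows": [
    [[0,0,0.002],[0,0,0]],
    [[0,0,0.004],[0,0,0]],
    [[0,0,0.005],[0,0,0]]
  ]
}}

```text
clock: 9.95
position: [610.5, 104.5, 34.8]
ee_rot: [0.977, 0.215, 0.0, -0.0]
contact_force: [-1.8, 4.3, 5.9]
gripper_width: 46.8
grasp_force: 62.5
```

```bash
python3 - <<'E'
from fit import *
go()
E
```

```text
t 9.95 p [610.5 104.5  34.8] yaw 24.84 tilt 0.05 j [ 0.43  0.57 -0.23 -0.   -0.77  1.57] F [-1.8  4.3  5.9] w 46.8 g 62.5
```

The jar is on the pocket floor: TCP 10 mm above the pick height and load rising. I open partway and rise.

>>> {"op": "arm_command", "data": {
  "rows": [
    [[0,0,0],[0,0,0]],
    [[0,0,0],[0,0,0]],
    [[0,0,0],[0,0,0]],
    [[0,0,0],[0,0,0]],
    [[0,0,0],[0,0,0]]
  ],
  "grip": 0.8
}}

```text
clock: 10.45
position: [609.8, 103.2, 33.6]
ee_rot: [0.977, 0.215, -0.001, 0.0]
contact_force: [0.1, -2.9, -1.3]
gripper_width: 68.6
grasp_force: 0.0
```

>>> {"op": "arm_command", "data": {
  "rows": [
    [[0,0,-0.06],[0,0,0]],
    [[0,0,-0.2],[0,0,0]],
    [[0,0,-0.36],[0,0,0]],
    [[0,0,-0.52],[0,0,0]],
    [[0,0,-0.66],[0,0,0]]
  ]
}}

```text
clock: 10.95
position: [610.5, 104.4, 201.5]
ee_rot: [0.977, 0.215, 0.001, -0.0]
contact_force: [1.2, -0.2, -0.1]
gripper_width: 68.5
grasp_force: 0.0
```

>>> {"op": "arm_command", "data": {
  "rows": [
    [[0,0,0],[0,0,0]],
    [[0,0,0],[0,0,0]]
  ]
}}

```text
clock: 11.15
position: [610.4, 104.6, 200.0]
ee_rot: [0.977, 0.215, 0.001, -0.001]
contact_force: [-0.3, -0.7, -0.1]
gripper_width: 68.6
grasp_force: 0.0
```

```bash
python3 - <<'E'
from fit import *
im,d,c=shot('scene'); W=cloud(c,d); Z=W[...,2]
for n,g in dict(red=(609,105),blue=(527.3,67.1),green=(545.9,241),yellow=(464.3,203)).items():
    m=(np.hypot(W[...,0]-g[0],W[...,1]-g[1])<24)&(Z>70)&(Z<95); print(n,axis(W,g,32,74),np.percentile(W[m][:,2],[50,80]) if m.any() else None)
m=(Z>140)&(Z<162)&(abs(W[...,0]-538)<80)&(abs(W[...,1]-154)<50)
hsv=cv2.cvtColor(im,cv2.COLOR_BGR2HSV); m&=(hsv[...,1]>100)
r=cv2.minAreaRect(W[m][:,:2].astype(np.float32)); print("rail",r,m.sum())
m=(Z>15)&(Z<32)&(abs(W[...,0]-538)<140)&(abs(W[...,1]-154)<140)
print("board",cv2.minAreaRect(W[m][:,:2].astype(np.float32)))
go((536.8,153.7,190),(536.8,153.7,126))
cv2.imwrite('pics/m6.png',cv2.resize(im[120:270,240:420],None,fx=4,fy=4))
E
```

```text
red (array([609.1, 105.4]), 151, np.float64(0.95)) [80.1737612  81.84909802]
blue (array([528.6,  67.8]), 123, np.float64(0.89)) [79.82199185 81.56498264]
green (array([543.9, 242.7]), 174, np.float64(1.11)) [79.80212703 81.93539604]
yellow (array([463. , 203.5]), 160, np.float64(1.19)) [79.88269155 81.5816483 ]
rail ((538.533935546875, 156.13693237304688), (139.7709197998047, 18.387514114379883), 25.963869094848633) 256
board ((537.31591796875, 156.18092346191406), (167.68089294433594, 221.05555725097656), 25.55238151550293)
t 11.2 p [609.7 104.3 198.5] yaw 24.82 tilt 0.06 j [ 0.43  0.4  -0.06 -0.   -1.12  1.57] F [-0.5 -0.  -0.4] w 68.6 g 0.0
-> [536.8 153.7 190. ] [-0.1814 -0.3018  0.0344]
-> [536.8 153.7 126. ] [2.00e-04 2.00e-04 2.56e-01]
```

View pics/m6.png

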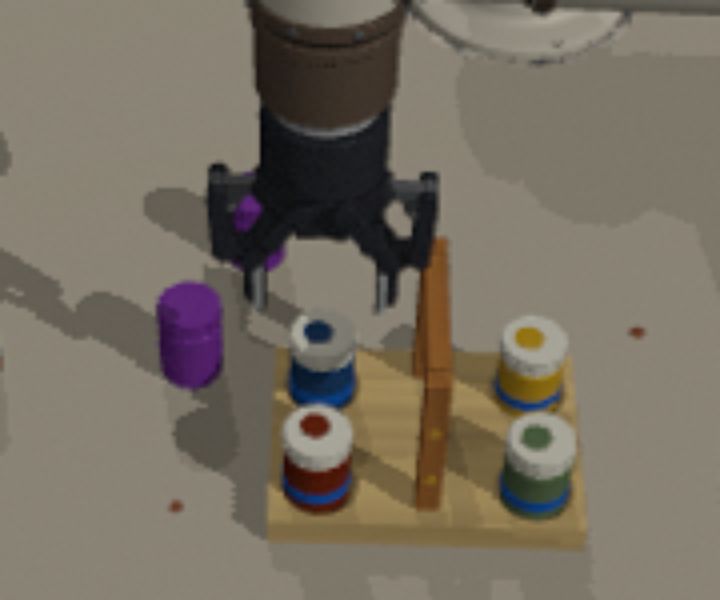

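The red jar is fully seated (cap height 80 mm, same as the others), and all four jars stand in the caddy. The caddy shifted about 1 mm and 0.7°, so I move over the rail centre (536,155) with that correction.

>>> {"op": "arm_command", "data": {
  "rows": [
    [[-0.06,-0.1,0],[0,0,-0.004]],
    [[-0.14,-0.22,0],[0,0,-0.004]],
    [[-0.184,-0.307,0],[0,0,-0.004]],
    [[-0.184,-0.307,0],[0,0,-0.004]],
    [[-0.184,-0.307,0],[0,0,-0.004]]
  ]
}}

```text
clock: 11.7
position: [535.8, 154.5, 198.0]
ee_rot: [0.975, 0.222, -0.001, 0.0]
contact_force: [0.6, -0.1, -0.9]
gripper_width: 67.9
grasp_force: 0.0
```

>>> {"op": "arm_command", "data": {
  "rows": [
    [[0,0,0],[0,0,0]],
    [[0,0,0],[0,0,0]]
  ]
}}

```text
clock: 11.9
position: [536.8, 153.9, 198.4]
ee_rot: [0.975, 0.221, -0.0, 0.0]
contact_force: [0.1, 0.1, -0.1]
gripper_width: 68.2
grasp_force: 0.0
```

```bash
python3 -c "
from h import *
go((536.2,154.9,126))"
```

```text
t 11.9 p [536.8 153.9 198.4] yaw 25.49 tilt 0.06 j [ 0.57  0.3  -0.21  0.   -1.07  1.45] F [ 0.1  0.1 -0.1] w 68.2 g 0.0
-> [536.2 154.9 126. ] [-1.000e-04 -4.600e-03  2.897e-01]
```

>>> {"op": "arm_command", "data": {
  "rows": [
    [[0,-0.0045,0.06],[0,0,0]],
    [[0,-0.0045,0.14],[0,0,0]],
    [[0,-0.0045,0.22],[0,0,0]],
    [[0,-0.0045,0.285],[0,0,0]],
    [[0,-0.0045,0.285],[0,0,0]]
  ]
}}

```text
clock: 12.4
position: [534.7, 154.1, 125.1]
ee_rot: [0.975, 0.22, -0.003, 0.001]
contact_force: [0.7, -0.6, -0.2]
gripper_width: 68.3
grasp_force: 0.0
```

>>> {"op": "arm_command", "data": {
  "rows": [
    [[0,0,0],[0,0,0]],
    [[0,0,0],[0,0,0]],
    [[0,0,0],[0,0,0]],
    [[0,0,0],[0,0,0]]
  ],
  "grip": 0.32
}}

```text
clock: 12.8
position: [536.2, 155.6, 128.6]
ee_rot: [0.975, 0.221, 0.001, -0.0]
contact_force: [-0.6, -0.4, 0.2]
gripper_width: 27.3
grasp_force: 0.0
```

```bash
python3 - <<'E'
from h import *
go((536.2,154.9,126))
im,d,c=shot('scene')
cv2.imwrite('pics/m7.png',cv2.resize(im[120:270,240:420],None,fx=4,fy=4))
E
```

```text
t 12.8 p [536.2 155.6 128.6] yaw 25.55 tilt 0.09 j [ 0.57  0.37 -0.3   0.   -0.9   1.44] F [-0.6 -0.4  0.2] w 27.3 g 0.0
-> [536.2 154.9 126. ] [-0.0012  0.0027  0.0105]
```

View pics/m7.png

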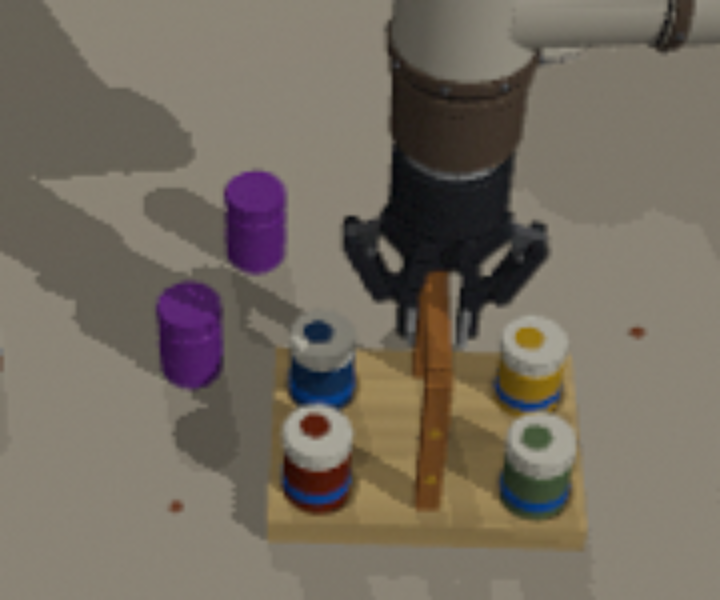

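The fingers straddle the rail at crop px (405,325) and (465,325), roughly mid-rail, and nothing else is touched. I lower slightly and close.

>>> {"op": "arm_command", "data": {
  "rows": [
    [[0,0.002,0.009],[0,0,0]],
    [[0,0.002,0.009],[0,0,0]],
    [[0,0.002,0.009],[0,0,0]]
  ]
}}

```text
clock: 13.15
position: [535.9, 155.0, 125.5]
ee_rot: [0.975, 0.221, -0.0, 0.0]
contact_force: [-0.7, 0.3, -1.0]
gripper_width: 27.4
grasp_force: 0.0
```

>>> {"op": "arm_command", "data": {
  "rows": [
    [[0,0,0],[0,0,0]],
    [[0,0,0],[0,0,0]],
    [[0,0,0],[0,0,0]],
    [[0,0,0],[0,0,0]],
    [[0,0,0],[0,0,0]]
  ],
  "grip": 0
}}

```text
clock: 13.65
position: [536.1, 154.8, 125.7]
ee_rot: [0.975, 0.221, 0.0, 0.0]
contact_force: [0.9, -2.5, 1.1]
gripper_width: 17.4
grasp_force: 59.9
```

>>> {"op": "arm_command", "data": {
  "rows": [
    [[0,0,-0.004],[0,0,0]],
    [[0,0,-0.012],[0,0,0]],
    [[0,0,-0.024],[0,0,0]],
    [[0,0,-0.04],[0,0,0]],
    [[0,0,-0.04],[0,0,0]]
  ]
}}

```text
clock: 14.15
position: [536.1, 155.3, 135.8]
ee_rot: [0.975, 0.221, 0.0, -0.0]
contact_force: [0.6, 0.4, -8.4]
gripper_width: 16.9
grasp_force: 58.7
```

```bash
cat > lv.py <<'E'
from fit import *
go(); print(arm.read_state()["wrist_torque"].round(2))
im,d,c=shot('scene'); W=cloud(c,d); Z=W[...,2]; p=arm.read_state()["position"]
for q in ((75,45),(75,-45),(-75,45),(-75,-45)):
    a=np.radians(25.5); g=np.array([536.2,154.9])+np.array([np.sin(a),-np.cos(a)])*q[0]+np.array([np.cos(a),np.sin(a)])*q[1]
    z=p[2]-126+80
    m=(np.hypot(W[...,0]-g[0],W[...,1]-g[1])<22)&(abs(Z-z)<14); print(q,np.percentile(Z[m],[50,80]).round(1) if m.any() else None,axis(W,g,z-48,z-6))
m=(abs(Z-(p[2]-126+24))<9)&(np.hypot(W[...,0]-536,W[...,1]-155)<140)
P=W[m]; A=np.c_[P[:,:2]-[536,155],np.ones(len(P))]; k=np.linalg.lstsq(A,P[:,2],rcond=None)[0]
r=P[:,2]-A@k; k=np.linalg.lstsq(A[abs(r)<3],P[abs(r)<3,2],rcond=None)[0]; print("board plane slope deg",np.degrees(k[:2]).round(2),"z",k[2].round(1))
E
python3 lv.py
```

```text
t 14.15 p [536.1 155.3 135.8] yaw 25.55 tilt 0.04 j [ 0.57  0.36 -0.29 -0.   -0.92  1.44] F [ 0.6  0.4 -8.4] w 16.9 g 58.7
[ 0.03 -0.09  0.04]
(75, 45) [90.1 91.8] (array([609.3, 105.6]), 163, np.float64(1.11))
(75, -45) [90.4 91.8] (array([528.7,  68.8]), 146, np.float64(0.94))
(-75, 45) [90.4 91.9] (array([544.4, 243.3]), 158, np.float64(1.02))
(-75, -45) [90.3 92. ] (array([463.3, 204.2]), 159, np.float64(1.14))
board plane slope deg [-0.28 -0.02] z 34.2
```

All clear of the bench (8.4 N carried), and level. Lifting the remaining 90 mm gently.

>>> {"op": "arm_command", "data": {
  "rows": [
    [[0,0,-0.02],[0,0,0]],
    [[0,0,-0.05],[0,0,0]],
    [[0,0,-0.09],[0,0,0]],
    [[0,0,-0.13],[0,0,0]],
    [[0,0,-0.17],[0,0,0]]
  ]
}}

```text
clock: 14.7
position: [536.2, 155.1, 179.4]
ee_rot: [0.975, 0.221, 0.001, -0.0]
contact_force: [-0.2, 0.1, -7.7]
gripper_width: 17.0
grasp_force: 58.8
```

>>> {"op": "arm_command", "data": {
  "rows": [
    [[0,0,-0.04],[0,0,0]],
    [[0,0,-0.08],[0,0,0]],
    [[0,0,-0.12],[0,0,0]],
    [[0,0,-0.15],[0,0,0]],
    [[0,0,-0.17],[0,0,0]]
  ]
}}

```text
clock: 15.2
position: [536.2, 155.1, 221.5]
ee_rot: [0.975, 0.221, 0.001, -0.0]
contact_force: [0.3, -0.8, -8.0]
gripper_width: 17.3
grasp_force: 58.9
```

>>> {"op": "arm_command", "data": {
  "rows": [
    [[0,0,-0.01],[0,0,0]],
    [[0,0,-0.014],[0,0,0]],
    [[0,0,-0.014],[0,0,0]],
    [[0,0,-0.014],[0,0,0]],
    [[0,0,-0.014],[0,0,0]]
  ]
}}

```text
clock: 15.7
position: [535.8, 154.9, 223.6]
ee_rot: [0.975, 0.221, -0.0, 0.0]
contact_force: [-1.0, 0.1, -7.5]
gripper_width: 17.3
grasp_force: 58.8
```

>>> {"op": "arm_command", "data": {
  "rows": [
    [[0,0,0],[0,0,0]],
    [[0,0,0],[0,0,0]],
    [[0,0,0],[0,0,0]],
    [[0,0,0],[0,0,0]],
    [[0,0,0],[0,0,0]]
  ]
}}

```text
clock: 16.2
position: [536.0, 155.0, 224.1]
ee_rot: [0.975, 0.221, 0.0, 0.0]
contact_force: [-0.4, 0.7, -6.8]
gripper_width: 17.3
grasp_force: 58.8
```

```bash
echo "cv2.imwrite('pics/m8.png',im)" >> lv.py; python3 lv.py
```

```text
t 16.2 p [536.  155.  224.1] yaw 25.55 tilt 0.0 j [ 0.57  0.28 -0.17  0.   -1.12  1.44] F [-0.4  0.7 -6.8] w 17.3 g 58.8
[ 0.01 -0.03 -0.04]
(75, 45) [178.6 179.9] (array([609.2, 105.2]), 195, np.float64(0.97))
(75, -45) [178.5 180. ] (array([528.2,  68.5]), 164, np.float64(1.05))
(-75, 45) [178.7 180.5] (array([544.2, 243.1]), 197, np.float64(1.03))
(-75, -45) [178.5 180.1] (array([463.2, 203.6]), 186, np.float64(1.15))
board plane slope deg [-0.25 -0.11] z 122.4
```

View pics/m8.png

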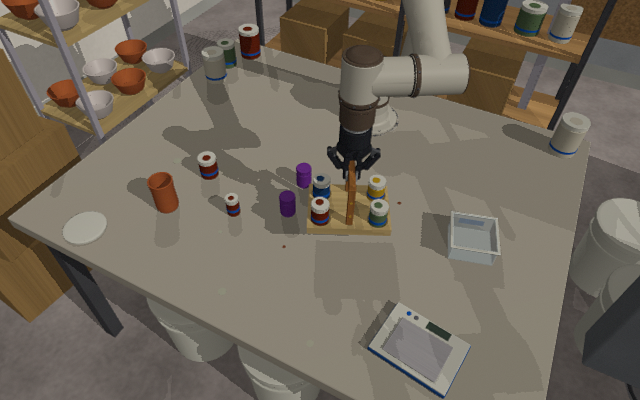

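The picture shows the full caddy held level at px (348,205). Its underside is about 98 mm up, and the other jars, tumbler and tub stand where they were. Handing in.

```bash
python3 -c "
from bench import arm
print(arm.job_done())"
```

```text
the job is handed in; nothing more can be done
None
```

The medium red-brown jar is seated in the empty pocket, and the job was handed in with the full caddy held steady and level by its rail about 98 mm above the bench; the final picture shows the other jars, tumbler and tub where they were.

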